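Line up the casting flasks for pouring

ROBOT

A 7-joint arm with a two-finger parallel gripper is mounted at the origin on the work surface. World frame = base frame: x ahead of the robot, y to its left, z up, the work surface at z = 0. Lengths are in mm, angles in rad, forces in N, time in s.
With the tool pointing down it reaches from about 400 to 900 mm from the base axis. Payload 5.6 kg.
Tool frame: the origin (TCP) lies between the finger pads; the fingertips stand 8 mm ahead of it and the grasp point (between the pads) lies 11 mm behind it (manip.tcp_to_tips is the distance from the TCP to the fingertips, in mm); z points along the fingers, y is the direction in which the jaws open and shut (so a half turn about z gives the same grasp; the last joint's range is limited). The gripper opens to 92 mm and grips with 3 to 60 N. Pads are 20 mm wide; open, the fingers measure 128 mm over their backs; the gripper's body (75 mm by 189 mm) begins 69 mm behind the grasp point.
Start: joints at [1.159, 0.468, -0.012, 1.603, 0.006, 1.071, -0.056], TCP at [234.283, -606.317, 222.592] pointing down, gripper open.
Joint ranges: [-2.53, 2.53], [-0.31, 2.02], [-1.57, 1.55], [0.28, 2.44], [-1.29, 4.43], [0.15, 1.84], [-2.92, 2.92]. Speed limits (rad/s): [2.57, 2.57, 3.14, 3.14, 3.14, 3.14, 3.14].

INTERFACE

Orientations are given as a rotation vector (axis times angle).
In Python, from rig import manip gives the robot as it stands.
- The arm moves only by the tool send_rows, never from a script. Its arguments are lists of equal length, an entry for each row: "linear": the shift along the tool's x, y, z in mm, a list of three; "dr": the turn, a rotation vector about the tool's x, y, z in rad, a list of three; "jaw": the finger opening in mm, from 0 to 91.9. A call has 1 to 5 rows; each row shifts and turns the commanded pose from where the row before left it, along the tool's axes as they then stand; what a row does not reach is not made up. A row lasts 1/10 s, in which the tool goes at most 50 mm and 8.59 degrees, less where a joint would pass 70% of its speed; a pose out of reach is approached as far as the arm can. A call with a gripper value outside its range is refused whole. The fingers move at their own pace and stop on an object; "grip_force" is the grip in N (left out, the last holds). Time passes only in rows, so rows that do not move let the fingers close. It gives the time, the measured TCP pose, the force and the opening at its end, in the units of the state.
- manip.sense(): the state, without advancing time (a new reading comes with each control period).
- manip.capture(name): name is "scene" or "top" or "wrist"; returns (picture, depth): 420x560x3 uint8, red, green, blue; 420x560 float32, mm along the optical axis (not along the pixel's ray), 0 where there is no reading.
- manip.camera_info(name): a dict with "vertical_fov" (degrees; the focal length in pixels is half the picture's height over the tangent of half this angle, whatever the lens; pixels are square), "cx", "cy" (the principal point, pixels), "R" (3x3) and "t" (3): a world point X has camera coordinates R X + t. Camera axes: x right, y down, z forward; pixel columns grow to the right and rows downward; lengths in mm; the calibration is good to about 2 mm. A picture is of the moment at which its call begins: read the wrist's pose just before it. camera_info takes no time and is no camera call; for the wrist camera it gives the pose at the moment of the call.
- manip.close_job(): hands the job in, once; it reports no verdict.
Trained networks look in the newest picture that a camera, given by its name, has taken for a name from the list of things; names that differ only in an ending like _2 or _b are one class to them, and where a whole thing is asked for, a point or a joint stands for the part that bears it (a point fixed in the world has none). Each returns a list of dicts, best first, with "score" (0 to 1); they miss things now and then, are a little off and sometimes report something else, mostly with a low value. They report only what shows in the picture. A call takes as long as a camera call.
- manip.spot_in(thing, camera): "box" ([left, top, width, height] in pixels, round what is visible of it).
- manip.place_of(thing, camera): "uv" ([column, row] in pixels: a listed point, or the origin of a listed thing).
The state is a dict: "t": time; "q": joint angles; "dq": joint speeds; "effort": joint torques, N m; "eef_pos": TCP position; "tcp_rot": TCP orientation; "force": force on the tool from outside, world axes, zero at the start; "ft_torque": the same for the moment, N m; "grip_width": finger opening in mm.
Only numpy, scipy, OpenCV 4.12 (cv2) and the standard library are available. Lean on these libraries where they do the work, as an engineer would, in place of code of your own. Each camera call takes 0.05 s, during which the arm holds its last target.

TASK

Line up the four sand-filled casting flasks for pouring, one centred on each of the four dark tiles: the smallest on the tile next to the melting dish, then growing in size along the row to the largest on the tile next to the ingot mould. Keep every flask upright, set it down without dropping it, and leave all four standing free.

Things in the scene. Friction and masses are not known exactly. Their poses are not given: they have to be found in the camera images.
- flask1: the smallest flask: upright aluminium cylinder (two ring halves with a fine joint line) filled with red-brown casting sand, a pouring funnel in the middle of its top; diameter 40 mm, height 42 mm, 130 g give or take a quarter; round, so any grasp yaw will do. Loose. Origin at the centre of its underside, z up along its axis
- flask2: the second smallest flask: upright aluminium cylinder (two ring halves with a fine joint line) filled with red-brown casting sand, a pouring funnel in the middle of its top; diameter 48 mm, height 52 mm, 210 g give or take a quarter; round, so any grasp yaw will do. Loose. Origin at the centre of its underside, z up along its axis
- flask3: the second largest flask: upright aluminium cylinder (two ring halves with a fine joint line) filled with red-brown casting sand, a pouring funnel in the middle of its top; diameter 56 mm, height 62 mm, 320 g give or take a quarter; round, so any grasp yaw will do. Loose. Origin at the centre of its underside, z up along its axis
- flask4: the largest flask: upright aluminium cylinder (two ring halves with a fine joint line) filled with red-brown casting sand, a pouring funnel in the middle of its top; diameter 64 mm, height 72 mm, 460 g give or take a quarter; round, so any grasp yaw will do. Loose. Origin at the centre of its underside, z up along its axis
- tile1: the tile at the left (+y) end of the row as seen from the robot: fixed dark slate tile 84 x 84 x 5 mm with a light scribed cross at its middle and short ticks at the middles of its edges. The four tiles lie 92 mm apart in a straight row on a cream board 15 mm thick, so that their tops are 20 mm above the table. Origin at the centre of the tile's underside; y runs along the row, x across it, z up
- tile2: second tile from the left as seen from the robot: fixed dark slate tile 84 x 84 x 5 mm with a light scribed cross at its middle and short ticks at the middles of its edges. The four tiles lie 92 mm apart in a straight row on a cream board 15 mm thick, so that their tops are 20 mm above the table. Origin at the centre of the tile's underside; y runs along the row, x across it, z up
- tile3: third tile from the left as seen from the robot: fixed dark slate tile 84 x 84 x 5 mm with a light scribed cross at its middle and short ticks at the middles of its edges. The four tiles lie 92 mm apart in a straight row on a cream board 15 mm thick, so that their tops are 20 mm above the table. Origin at the centre of the tile's underside; y runs along the row, x across it, z up
- tile4: the tile at the right (-y) end of the row as seen from the robot: fixed dark slate tile 84 x 84 x 5 mm with a light scribed cross at its middle and short ticks at the middles of its edges. The four tiles lie 92 mm apart in a straight row on a cream board 15 mm thick, so that their tops are 20 mm above the table. Origin at the centre of the tile's underside; y runs along the row, x across it, z up
- dish: white ceramic melting dish (80 mm across, 22 mm high) with brass grains in it and a long wooden handle pointing away from the robot, fixed on the board at one end of the row of tiles: beyond tile1 or beyond tile4, 98 mm from that tile's centre. A dark iron ingot mould (95 x 50 x 26 mm) stands at the other end. Origin at the centre of the dish's underside

How it is judged:
By the outcome, as a careful person would: the job done as asked, in the order asked, and still so for the second after the job is handed in, with the robot touching nothing.
It also fails if it takes over 93 s, if anything falls off the work surface, if the arm or the gripper's body presses on something with over 40 N, if the wrist force passes 120 N, or if a joint passes its speed limit or range.

## Working session

There is one attempt and no reset: what is moved stays moved. The work goes in short steps, Python scripts to look and compute and a tool call to move; the robot and the scene stay as the last step left them, time stands still between calls to the robot, and variables do not carry over. Pictures are saved under pics/ and viewed, and the job is handed in when it is done.

Besides the shell and the picture viewer there is one more tool, called after "Request:" as name(argument=value, ...), one argument or row to a line, values as JSON. send_rows: Moves the arm, as the interface text tells. Its arguments: {"type":"object","properties":{"linear":{"type":"array","items":{"type":"array","items":{"type":"number"}}},"dr":{"type":"array","items":{"type":"array","items":{"type":"number"}}},"jaw":{"type":"array","items":{"type":"number"}},"grip_force":{"type":"number"}},"required":["linear","dr","jaw"]}

```bash
ls; mkdir -p pics; python3 - <<'E'
from rig import manip
import cv2,numpy as np
print(manip.sense(), manip.tcp_to_tips)
for n in ("scene","top","wrist"):
    p,d=manip.capture(n); cv2.imwrite(f"pics/{n}0.png",p[:,:,::-1]); np.save(f"pics/{n}0_d.npy",d)
    print(n,manip.camera_info(n))
E
```

```text
pics
{'t': 0.0, 'q': array([ 1.15897785,  0.46837817, -0.01161472,  1.60362634,  0.00599287,
        1.07139546, -0.05632279]), 'dq': array([-7.09498153e-04,  3.57728155e-04, -9.31916561e-05, -1.49113149e-03,
       -1.93874034e-03,  1.51933166e-03, -2.10979775e-03]), 'effort': array([-1.61605876e-04, -5.20586622e+01, -1.23531057e-02, -2.43754756e+01,
       -5.65119192e-02,  1.72495586e-02,  1.59360948e-04]), 'eef_pos': array([ 234.07085417, -605.77691631,  221.63857096]), 'tcp_rot': array([-3.08665960e+00, -5.75622817e-01,  6.82587315e-04]), 'force': array([ 0.329817  ,  0.6937443 , -0.18720128]), 'ft_torque': array([-0.03542875, -0.05531887, -0.06834701]), 'grip_width': 91.96663734950575} 8.0
scene {'vertical_fov': 47.617362020219836, 'cx': 284.3941808162643, 'cy': 207.36363875771954, 'R': array([[-0.26567146,  0.96391028,  0.01719428],
       [ 0.62870327,  0.18674797, -0.754889  ],
       [-0.73085626, -0.18974237, -0.65562715]]), 't': array([ 127.97387107, -315.42008145, 1640.57995913])}
top {'vertical_fov': 45.56948545793781, 'cx': 283.56998684061614, 'cy': 204.0759116451434, 'R': array([[ 7.17429309e-02, -9.97422935e-01, -6.63313737e-04],
       [-9.74421504e-01, -6.99464501e-02, -2.13565511e-01],
       [ 2.12968743e-01,  1.59681629e-02, -9.76928520e-01]]), 't': array([ -27.25166701,  555.03658536, 1076.72434136])}
wrist {'vertical_fov': 61.754041361772295, 'cx': 283.8954542574037, 'cy': 210.67469095073602, 'R': array([[ 0.35977321, -0.93303781, -0.00191963],
       [-0.89611094, -0.34610608,  0.27784127],
       [-0.2599008 , -0.09823965, -0.96062508]]), 't': array([-650.33484495,  -31.09507128,  391.455257  ])}
```

View pics/scene0.png

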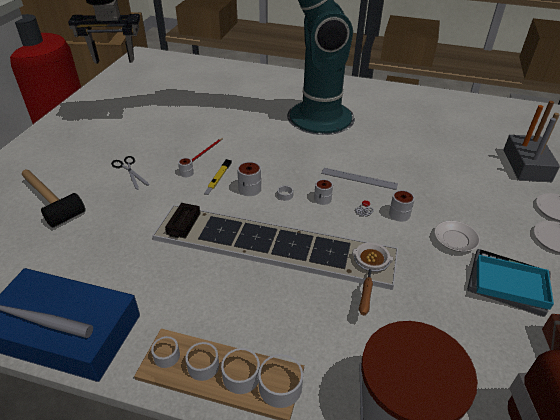

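View pics/top0.png

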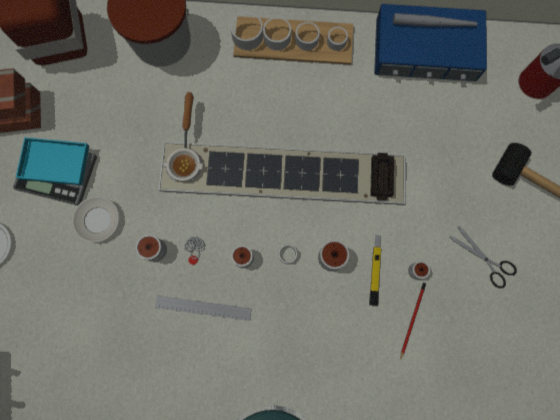

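The dish is at the +y end in the top view (184,165) and the mould at (382,177), so tile1 gets the smallest flask. The flasks are at about (149,247), (242,257), (335,255) and (421,270). Next I'll measure them.

```bash
cat > h.py <<'E'
import numpy as np,cv2
def cam(info,shape=(420,560)):
    f=shape[0]/2/np.tan(np.radians(info["vertical_fov"])/2)
    return f,info["cx"],info["cy"],np.array(info["R"]),np.array(info["t"])
def world(info,d):
    f,cx,cy,R,t=cam(info); v,u=np.mgrid[:d.shape[0],:d.shape[1]]
    C=np.stack([(u-cx)/f*d,(v-cy)/f*d,d],-1)
    return (C-t)@R
def proj(info,X):
    f,cx,cy,R,t=cam(info); c=R@np.asarray(X,float)+t
    return np.array([cx+f*c[0]/c[2],cy+f*c[1]/c[2]])
def ray(info,uv):
    f,cx,cy,R,t=cam(info); d=R.T@np.array([(uv[0]-cx)/f,(uv[1]-cy)/f,1]); return -R.T@t,d
def tri(obs):
    A=np.zeros((3,3));b=np.zeros(3)
    for info,uv in obs:
        o,d=ray(info,uv);d=d/np.linalg.norm(d);P=np.eye(3)-np.outer(d,d);A+=P;b+=P@o
    X=np.linalg.solve(A,b)
    return X,[np.round(proj(i,X)-uv,1) for i,uv in obs]
def onz(info,uv,z):
    o,d=ray(info,uv); return o+d*(z-o[2])/d[2]
E
python3 - <<'E'
from rig import manip
from h import *
out={}
for n in ("top","scene"):
    info=manip.camera_info(n); p=cv2.imread(f"pics/{n}0.png"); d=np.load(f"pics/{n}0_d.npy"); W=world(info,d)
    print(n,"table z",np.median(W[230:330,200:400,2]))
    hsv=cv2.cvtColor(p,cv2.COLOR_BGR2HSV)
    m=((hsv[...,0]<12)|(hsv[...,0]>170))&(hsv[...,1]>110)&(hsv[...,2]>40)
    N,l,s,c=cv2.connectedComponentsWithStats(m.astype(np.uint8))
    for i in range(1,N):
        if s[i,4]>20:
            w=W[l==i]; print(np.round(c[i],1),s[i,2:5],"med",np.round(np.median(w,0),1),"ext",np.round(np.ptp(w,axis=0)))
    for k in range(1,5):
        print("flask",k,[(np.round(r["box"]),round(r["score"],2)) for r in manip.spot_in(f"flask{k}",n)[:3]],[(np.round(r["uv"],1),round(r["score"],2)) for r in manip.place_of(f"flask{k}",n)[:2]])
    for k in range(1,5):
        print("tile",k,[(np.round(r["uv"],1),round(r["score"],2)) for r in manip.place_of(f"tile{k}",n)[:2]])
E
python3 -c "
import cv2
a=cv2.imread('pics/top0.png')[130:300,120:450];cv2.imwrite('pics/topc.png',cv2.resize(a,None,fx=2.4,fy=2.4,interpolation=2))
a=cv2.imread('pics/scene0.png')[140:290,140:430];cv2.imwrite('pics/scenec.png',cv2.resize(a,None,fx=2.7,fy=2.7,interpolation=2))"
```

```text
top table z 0.4095821914302057
[26.2 12.6] [  60   32 1476] med [917.1 607.7 188. ] ext [ 645.  674. 1002.]
[145.2  17.5] [  77   42 2631] med [949.  355.7 149.5] ext [ 685.  454. 1030.]
[537.1  80.6] [ 41  43 976] med [ 896.9 -567.9   60.2] ext [ 635.  614. 1169.]
[ 7. 85.] [ 17  23 330] med [778.1 664.3 109.5] ext [58. 42. 19.]
[ 17.6 113.9] [ 40  44 937] med [721.1 649.6  55.6] ext [ 487.  719. 1165.]
[147.9 246.5] [ 20  20 298] med [436.9 307.3  61.1] ext [43. 43. 14.]
[334.2 254. ] [ 24  24 430] med [ 448.4 -107.    71.1] ext [ 162.  127. 1106.]
[241.5 255.3] [ 16  16 205] med [433.6  98.7  50.7] ext [34. 35. 11.]
[192.6 260.2] [ 9  9 52] med [419.1 215.1   4.9] ext [ 115.  230. 1172.]
[421.1 269.1] [ 13  13 122] med [ 432.3 -306.3   41. ] ext [27. 28. 10.]
[412.2 320.7] [ 22  65 190] med [ 317.5 -296.4    7. ] ext [144.  46.  12.]
flask 1 [(array([409., 260.,  21.,  21.]), 0.8), (array([318., 240.,  33.,  36.]), 0.77), (array([137., 236.,  29.,  30.]), 0.75)] [(array([329.8, 257.4]), 0.94), (array([415.1, 269.1]), 0.75)]
flask 2 [(array([409., 260.,  21.,  21.]), 0.8), (array([
[... 1989 characters left out ...]
, (array([399.3, 216. ]), 0.89)]
flask 3 [(array([238., 161.,  23.,  36.]), 0.96), (array([314., 180.,  19.,  26.]), 0.92), (array([388., 192.,  27.,  32.]), 0.8)] [(array([323.2, 197.6]), 0.95), (array([399.3, 216. ]), 0.89)]
flask 4 [(array([238., 161.,  23.,  36.]), 0.96), (array([314., 180.,  19.,  26.]), 0.92), (array([388., 192.,  27.,  32.]), 0.8)] [(array([323.2, 197.6]), 0.95), (array([399.3, 216. ]), 0.89)]
tile 1 [(array([217.9, 232.3]), 0.89), (array([291.9, 244.6]), 0.84)]
tile 2 [(array([217.9, 232.3]), 0.89), (array([291.9, 244.6]), 0.84)]
tile 3 [(array([217.9, 232.3]), 0.89), (array([291.9, 244.6]), 0.84)]
tile 4 [(array([217.9, 232.3]), 0.89), (array([291.9, 244.6]), 0.84)]
```

View pics/topc.png

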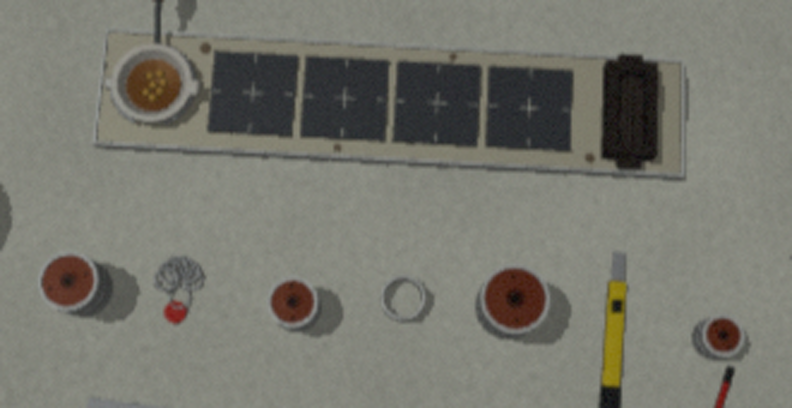

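View pics/scenec.png

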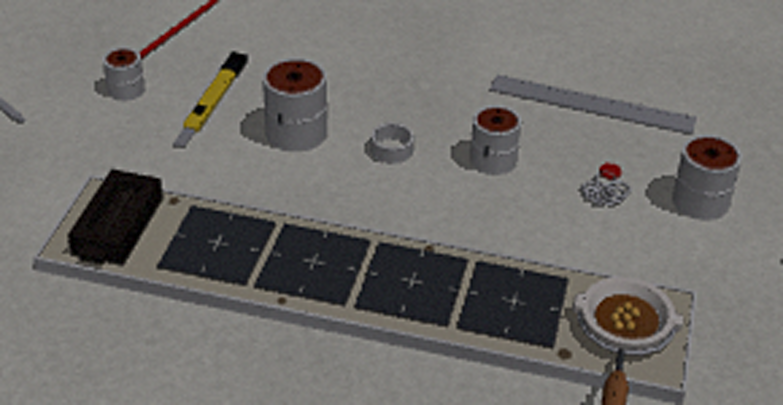

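```bash
cat >> h.py <<'E'
def tiles(p,info,W=None,minarea=400,vmax=75,roi=None):
    hsv=cv2.cvtColor(p,cv2.COLOR_BGR2HSV); m=(hsv[...,2]<vmax).astype(np.uint8)
    m=cv2.morphologyEx(m,cv2.MORPH_CLOSE,np.ones((3,3)))
    cs,_=cv2.findContours(m,cv2.RETR_EXTERNAL,cv2.CHAIN_APPROX_NONE); r=[]
    for c in cs:
        if cv2.contourArea(c)<minarea: continue
        P=np.array([onz(info,q[0],20.)[:2] for q in c],np.float32)
        (ctr,(a,b),ang)=cv2.minAreaRect(P)
        if 74<a<96 and 74<b<96: r.append((ctr,a,b,ang,cv2.boundingRect(c)))
    return r
E
python3 - <<'E'
from rig import manip
from h import *
I={n:manip.camera_info(n) for n in("top","scene")}
for n in I:
    p=cv2.imread(f"pics/{n}0.png");d=np.load(f"pics/{n}0_d.npy"); W=world(I[n],d)
    for ctr,a,b,ang,bb in sorted(tiles(p,I[n]),key=lambda r:-r[0][1]):
        x,y,w,h=bb; print(n,np.round(ctr,1),round(a,1),round(b,1),round(ang,1),bb,"z",np.round(np.median(W[y+h//3:y+2*h//3,x+w//3:x+2*w//3,2]),1))
top={1:(421.1,269.1),2:(241.5,255.3),3:(147.9,246.5),4:(334.2,254.)}
sc={1:(184.5,161),2:(323.5,183.9),3:(403.2,196.2),4:(248.6,167.9)}
for k in top: print(k,tri([(I["top"],top[k]),(I["scene"],sc[k])]))
E
```

```text
top [641.  158.7] 82.8 83.8 0.8 (207, 152, 37, 35) z 20.2
top [642.8  66.9] 82.9 83.5 1.1 (245, 154, 37, 35) z 19.9
top [643.8 -24.9] 83.3 83.6 0.9 (284, 156, 37, 35) z 19.7
top [ 645.6 -116.4] 82.7 84.4 1.0 (322, 158, 37, 35) z 19.9
1 (array([ 433.05927792, -307.68450229,   41.19070387]), [array([ 0.7, -0.2]), array([0.5, 0.1])])
2 (array([433.959869  ,  96.45659436,  50.52003189]), [array([ 0.9, -0.1]), array([ 0.8, -0. ])])
3 (array([437.35844336, 305.6275206 ,  60.32028552]), [array([ 0.9, -0. ]), array([ 0.8, -0.1])])
4 (array([ 449.39836465, -108.67871905,   70.58773761]), [array([ 0.8, -0.2]), array([0.7, 0.1])])
```

Request:
send_rows(
  linear=[
    [36,-26,0],
    [36,-26,0],
    [36,-26,0],
    [36,-26,0],
    [36,-26,0],
  ],
  dr=[
    [0,0,0],
    [0,0,0],
    [0,0,0],
    [0,0,0],
    [0,0,0],
  ],
  jaw=[70,70,70,70,70],
)

```text
t: 1.85
eef_pos: [356.1, -418.7, 222.8]
tcp_rot: [3.088, 0.576, 0.0]
force: [0.8, 0.1, 0.6]
grip_width: 69.8
```

Request:
send_rows(
  linear=[
    [36,-26,0],
    [36,-26,0],
    [36,-26,0],
    [0,0,0],
  ],
  dr=[
    [0,0,0],
    [0,0,0],
    [0,0,0],
    [0,0,0],
  ],
  jaw=[70,70,70,70],
)

```text
t: 2.25
eef_pos: [431.9, -302.3, 223.0]
tcp_rot: [-3.084, -0.592, -0.004]
force: [0.0, -0.6, -0.5]
grip_width: 69.9
```

```bash
cat >> h.py <<'E'
def wlook(name,bias=None):
    from rig import manip
    s=manip.sense(); info=manip.camera_info("wrist"); p,d=manip.capture("wrist"); p=p[:,:,::-1].copy()
    cv2.imwrite(f"pics/{name}.png",p); np.save(f"pics/{name}_d.npy",d)
    print("t",round(s["t"],2),"tcp",np.round(s["eef_pos"],1),"yawx",yaw(s),"rot",np.round(s["tcp_rot"],3))
    W=world(info,d); hsv=cv2.cvtColor(p,cv2.COLOR_BGR2HSV)
    m=((hsv[...,0]<14)|(hsv[...,0]>168))&(hsv[...,1]>90)&(hsv[...,2]>25)
    m=cv2.morphologyEx(m.astype(np.uint8),cv2.MORPH_CLOSE,np.ones((9,9)))
    N,l,st,c=cv2.connectedComponentsWithStats(m)
    for i in range(1,N):
        if st[i,4]>300:
            z=np.median(W[l==i][:,2])
            cs,_=cv2.findContours((l==i).astype(np.uint8),cv2.RETR_EXTERNAL,cv2.CHAIN_APPROX_NONE)
            P=np.array([onz(info,q[0],z)[:2] for q in cs[0]],np.float32)
            (ce,r)=cv2.minEnclosingCircle(P); e=cv2.fitEllipse(P)
            print("sand px",np.round(c[i],1),"bbox",st[i,:4],"z",round(float(z),1),"ell",np.round(e[0],1),np.round(e[1],1),"circ",np.round(ce,1),round(r,1))
    for r in tiles(p,info,minarea=2000): print("tile",np.round(r[0],1),np.round(r[1:4],1),r[4])
    return p,d,info,W
def yaw(s):
    R=cv2.Rodrigues(np.array(s["tcp_rot"]))[0]; return round(float(np.degrees(np.arctan2(R[1,0],R[0,0]))),1)
E
python3 - <<'E'
from h import *
wlook("w1")
E
```

```text
t 2.25 tcp [ 431.9 -302.3  223. ] yawx 21.7 rot [-3.084 -0.592 -0.004]
sand px [78.  96.1] bbox [46 62 65 69] z 70.5 ell [ 450.  -107.3] [54.  54.3] circ [ 450.  -107.4] 27.6
sand px [287.4 191.2] bbox [273 177  30  30] z 40.6 ell [ 433.2 -306.6] [29.5 29.7] circ [ 433.1 -306.5] 15.3
sand px [246.2 267.3] bbox [205 220  82  95] z 6.7 ell [ 315.3 -296.1] [  6.4 248.1] circ [ 320.8 -295.6] 76.7
```

View pics/w1.png

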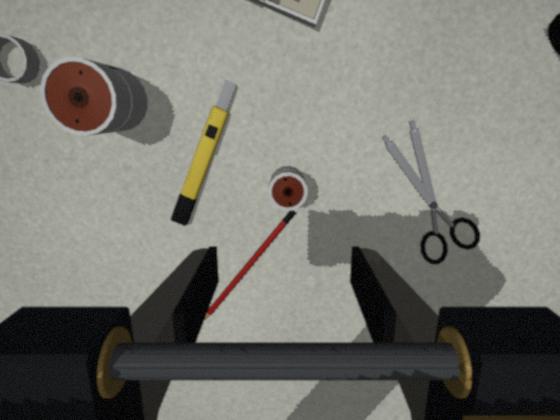

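```bash
python3 - <<'E'
from h import *
from rig import manip
for i in range(3):
    s=manip.sense(); print(s["t"],np.round(s["eef_pos"],1),s["tcp_rot"].round(4),yaw(s),s["dq"].round(3))
E
```

```text
2.3 [ 429.9 -305.6  222.9] [-3.0863e+00 -5.8590e-01 -1.5000e-03] 21.5 [ 0.048  0.007  0.064 -0.007  0.019  0.002  0.015]
2.3 [ 429.9 -305.6  222.9] [-3.0863e+00 -5.8590e-01 -1.5000e-03] 21.5 [ 0.048  0.007  0.064 -0.007  0.019  0.002  0.015]
2.3 [ 429.9 -305.6  222.9] [-3.0863e+00 -5.8590e-01 -1.5000e-03] 21.5 [ 0.048  0.007  0.064 -0.007  0.019  0.002  0.015]
```

Request:
send_rows(
  linear=[
    [5,0,20],
    [0,0,40],
    [0,0,40],
    [0,0,30],
    [0,0,0],
  ],
  dr=[
    [0,0,0],
    [0,0,0],
    [0,0,0],
    [0,0,0],
    [0,0,0],
  ],
  jaw=[70,70,70,70,70],
)

```text
t: 2.8
eef_pos: [429.1, -306.5, 88.9]
tcp_rot: [-3.084, -0.572, 0.01]
force: [-1.2, 0.6, 0.6]
grip_width: 70.0
```

```bash
python3 - <<'E'
from h import *
wlook("w2")
E
```

```text
t 2.8 tcp [ 429.1 -306.5   88.9] yawx 21.0 rot [-3.084 -0.572  0.01 ]
sand px [285.1 230.9] bbox [261 208  49  47] z 40.5 ell [ 433.3 -306.6] [30.6 30.7] circ [ 433.3 -306.6] 15.7
sand px [250.5 305.4] bbox [215 267  70  77] z 6.7 ell [ 354.8 -307.8] [  6.9 132.5] circ [ 352.4 -305.3] 42.6
```

View pics/w2.png

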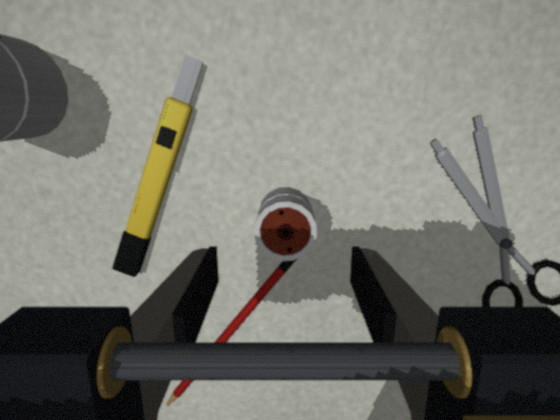

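Request:
send_rows(
  linear=[
    [0,0,36],
    [0,0,32],
    [0,0,8],
    [0,0,0],
  ],
  dr=[
    [0,0,0],
    [0,0,0],
    [0,0,0],
    [0,0,0],
  ],
  jaw=[70,70,70,70],
)

```text
t: 3.25
eef_pos: [432.7, -307.4, 17.1]
tcp_rot: [3.088, 0.575, -0.0]
force: [0.2, -1.0, -0.5]
grip_width: 69.7
```

Request:
send_rows(
  linear=[
    [0,0,0],
    [0,0,0],
    [0,0,0],
    [0,0,0],
  ],
  dr=[
    [0,0,0],
    [0,0,0],
    [0,0,0],
    [0,0,0],
  ],
  jaw=[46,42,35,30],
  grip_force=15,
)

```text
t: 3.65
eef_pos: [433.0, -306.9, 17.5]
tcp_rot: [3.088, 0.576, 0.001]
force: [-0.7, 2.0, 0.9]
grip_width: 40.4
```

Request:
send_rows(
  linear=[
    [0,0,-10],
    [0,0,-20],
    [0,0,-30],
    [0,0,-30],
    [0,0,-30],
  ],
  dr=[
    [0,0,0],
    [0,0,0],
    [0,0,-0.12],
    [0,0,-0.12],
    [0,0,-0.12],
  ],
  jaw=[30,30,30,30,30],
)

```text
t: 4.15
eef_pos: [432.3, -306.5, 138.2]
tcp_rot: [2.932, 1.127, -0.001]
force: [0.4, -0.7, -1.0]
grip_width: 39.6
```

Request:
send_rows(
  linear=[
    [0,0,-10],
    [0,0,0],
    [0,0,0],
    [0,0,0],
    [0,0,0],
  ],
  dr=[
    [0,0,-0.14],
    [0,0,-0.14],
    [0,0,-0.14],
    [0,0,-0.14],
    [0,0,-0.14],
  ],
  jaw=[30,30,30,30,30],
)

```text
t: 4.65
eef_pos: [432.3, -306.7, 147.2]
tcp_rot: [2.367, 2.065, -0.001]
force: [-0.1, 0.1, -1.7]
grip_width: 39.6
```

Request:
send_rows(
  linear=[
    [0,0,0],
    [0,0,0],
  ],
  dr=[
    [0,0,-0.143],
    [0,0,0],
  ],
  jaw=[30,30],
)

```text
t: 4.85
eef_pos: [432.3, -306.7, 147.0]
tcp_rot: [-2.22, -2.223, 0.0]
force: [-0.2, -0.2, -0.9]
grip_width: 39.5
```

Request:
send_rows(
  linear=[
    [25,15,0],
    [40,18,0],
    [40,18,0],
    [40,18,0],
    [40,18,0],
  ],
  dr=[
    [0,0,0],
    [0,0,0],
    [0,0,0],
    [0,0,0],
    [0,0,0],
  ],
  jaw=[30,30,30,30,30],
)

```text
t: 5.35
eef_pos: [519.8, -120.2, 147.0]
tcp_rot: [2.225, 2.217, -0.0]
force: [-0.0, -0.8, -2.2]
grip_width: 39.4
```

Request:
send_rows(
  linear=[
    [40,18,0],
    [40,18,0],
    [40,18,0],
    [40,18,0],
    [25,16,0],
  ],
  dr=[
    [0,0,0],
    [0,0,0],
    [0,0,0],
    [0,0,0],
    [0,0,0],
  ],
  jaw=[30,30,30,30,30],
)

```text
t: 5.85
eef_pos: [607.5, 67.5, 147.1]
tcp_rot: [-2.22, -2.222, -0.002]
force: [0.1, 0.4, -1.6]
grip_width: 39.4
```

Request:
send_rows(
  linear=[
    [15,10,0],
    [0,0,0],
    [0,0,0],
  ],
  dr=[
    [0,0,0],
    [0,0,0],
    [0,0,0],
  ],
  jaw=[30,30,30],
)

```text
t: 6.15
eef_pos: [616.8, 77.1, 146.2]
tcp_rot: [2.222, 2.22, -0.003]
force: [0.0, -0.4, -1.2]
grip_width: 39.8
```

```bash
python3 - <<'E'
from h import *
wlook("w3")
E
```

```text
t 6.15 tcp [616.8  77.1 146.2] yawx 89.9 rot [ 2.222  2.22  -0.003]
sand px [35.2 29.1] bbox [21 14 30 31] z 4.2 ell [422.3 214.7] [20.8 22.7] circ [422.7 214.9] 11.7
sand px [ 39.5 187.8] bbox [ 13 163  53  51] z 50.6 ell [434.   97.6] [37.9 38.4] circ [434.   97.7] 19.5
sand px [283.8 292.7] bbox [248 261  72  64] z 169.1 ell [617.2  76.2] [30.9 31.3] circ [617.3  76.2] 15.9
tile [642.6 155. ] [81.9 75.4  1.2] (265, 55, 106, 102)
```

View pics/w3.png

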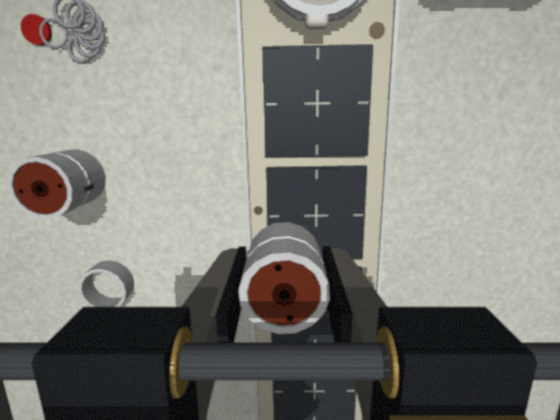

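```bash
cat >> h.py <<'E'
def cross(p,info,guess,z=20.,r=16):
    """refine light cross: project to z-plane crop, bright centroid by line fits"""
    s=4; n=int(2*26*s); gx,gy=np.meshgrid(np.arange(n),np.arange(n)); g=cv2.cvtColor(p,cv2.COLOR_BGR2GRAY).astype(np.float32)
    f,cx,cy,R,t=cam(info)
    X=np.stack([guess[0]-26+gx/s,guess[1]-26+gy/s,np.full(gx.shape,z)],-1)@R.T+t
    I=cv2.remap(g,(cx+f*X[...,0]/X[...,2]).astype(np.float32),(cy+f*X[...,1]/X[...,2]).astype(np.float32),cv2.INTER_LINEAR)
    I=np.clip(I-np.percentile(I,85),0,None)
    def pk(v):
        v=cv2.GaussianBlur(v.reshape(1,-1).astype(np.float32),(9,1),2)[0]; k=int(v.argmax()); a=slice(max(k-6,0),k+7); w=np.clip(v[a]-np.median(v),0,None); return (np.arange(len(v))[a]*w).sum()/w.sum()
    return np.round([guess[0]-26+pk(I.sum(0))/s,guess[1]-26+pk(I.sum(1))/s],1)
E
python3 - <<'E'
from h import *
from rig import manip
p=cv2.imread("pics/w3.png"); info=manip.camera_info("wrist"); s=manip.sense(); print(s["t"],s["eef_pos"])
for uv in((317,102),(316,214)):
    g=onz(info,uv,20); print(np.round(g,1),cross(p,info,g))
d=np.load("pics/w3_d.npy");W=world(info,d); print("tile z",np.median(W[70:90,280:300,2]),np.median(W[110:140,330:350,2]))
it=manip.camera_info("top");pt=cv2.imread("pics/top0.png")
for g in((641,158.7),(642.8,66.9),(643.8,-24.9),(645.6,-116.4)): print(cross(pt,it,g))
E
```

```text
6.2 [616.71834136  76.31324211 146.25666426]
[643.  158.8  20. ] [643. 158.]
[644.3  67.3  20. ] [644.2  45.2]
tile z 19.44464210346865 19.366459879063726
[642.  159.7]
[643.3  67.9]
[644.8 -24.1]
[ 645.6 -115.9]
```

Request:
send_rows(
  linear=[
    [35,11,10],
    [35,11,20],
    [13,3,25],
    [0,0,20],
    [0,0,10],
  ],
  dr=[
    [0,0,0],
    [0,0,0],
    [0,0,0],
    [0,0,0],
    [0,0,0],
  ],
  jaw=[30,30,30,30,30],
)

```text
t: 6.7
eef_pos: [640.9, 159.2, 59.4]
tcp_rot: [-2.222, -2.22, 0.006]
force: [-1.1, -0.2, -1.3]
grip_width: 39.6
```

Request:
send_rows(
  linear=[
    [0,0,0],
    [0,0,0],
  ],
  dr=[
    [0,0,0],
    [0,0,0],
  ],
  jaw=[30,30],
)

```text
t: 6.9
eef_pos: [642.8, 160.0, 62.3]
tcp_rot: [2.222, 2.219, 0.0]
force: [0.0, 0.3, -1.7]
grip_width: 39.3
```

```bash
python3 - <<'E'
from h import *
wlook("w4")
E
```

```text
t 6.9 tcp [642.8 160.   62.3] yawx 89.9 rot [2.222 2.219 0.   ]
sand px [280.9  65.2] bbox [229  13 104 111] z 25.7 ell [641.7 257.3] [53.  53.7] circ [641.6 257.1] 27.2
sand px [508.8  61.6] bbox [452  41 108  43] z 52.0 ell [746.2 257.6] [18.7 55.2] circ [745.1 255.2] 25.4
sand px [283.7 292.7] bbox [248 261  72  65] z 85.3 ell [643.2 159.1] [30.9 31.2] circ [643.2 159. ] 15.9
```

View pics/w4.png

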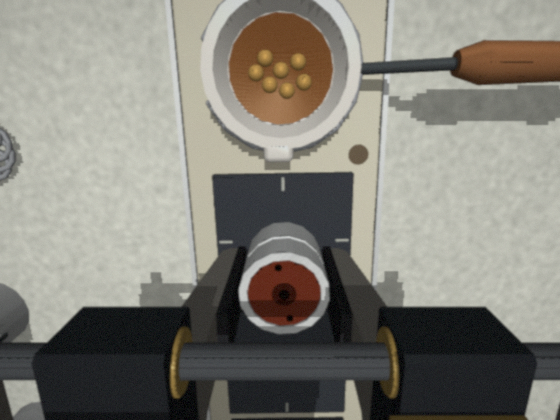

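```bash
python3 - <<'E'
from h import *
from rig import manip
info=manip.camera_info("wrist"); s=manip.sense(); print(s["t"],s["eef_pos"])
for uv in((283,184),(226,242),(342,240),(287,405),(213,176),(352,172)): print(uv,np.round(onz(info,uv,20),1))
E
```

```text
6.95 [643.094232   160.42309003  62.840855  ]
(283, 184) [643.1 195.1  20. ]
(226, 242) [607.6 158.4  20. ]
(342, 240) [679.7 159.6  20. ]
(287, 405) [645.6  32.9  20. ]
(213, 176) [601.9 200.   20. ]
(352, 172) [683.7 202.2  20. ]
```

Request:
send_rows(
  linear=[
    [0,0,10],
    [0,0,8],
    [0,0,4],
    [0,0,1],
    [0,0,0],
  ],
  dr=[
    [0,0,0],
    [0,0,0],
    [0,0,0],
    [0,0,0],
    [0,0,0],
  ],
  jaw=[30,30,30,30,30],
)

```text
t: 7.45
eef_pos: [642.0, 161.6, 38.2]
tcp_rot: [-2.22, -2.222, 0.001]
force: [-0.6, 0.1, -0.8]
grip_width: 39.7
```

Request:
send_rows(
  linear=[
    [0,0,1],
    [0,0,0],
  ],
  dr=[
    [0,0,0],
    [0,0,0],
  ],
  jaw=[30,30],
)

```text
t: 7.65
eef_pos: [642.3, 161.6, 37.7]
tcp_rot: [2.22, 2.222, 0.0]
force: [0.3, 0.8, -1.0]
grip_width: 39.7
```

Request:
send_rows(
  linear=[
    [-1.5,0,-1],
    [0,0,0],
    [0,0,1],
    [0,0,0.8],
    [0,0,0],
  ],
  dr=[
    [0,0,0],
    [0,0,0],
    [0,0,0],
    [0,0,0],
    [0,0,0],
  ],
  jaw=[30,30,30,30,30],
)

```text
t: 8.15
eef_pos: [642.4, 160.0, 37.5]
tcp_rot: [2.22, 2.222, 0.0]
force: [-1.2, -0.9, 4.5]
grip_width: 39.6
```

```bash
python3 - <<'E'
from h import *
wlook("w5")
E
```

```text
t 8.15 tcp [642.4 160.   37.5] yawx 90.0 rot [2.22  2.222 0.   ]
sand px [281.7  58.8] bbox [222   0 120 126] z 25.7 ell [641.6 257.1] [53.6 53.9] circ [641.3 257.7] 28.0
sand px [524.6  54.7] bbox [479  29  81  51] z 51.5 ell [736.5 257.2] [19.  33.1] circ [735.6 254.8] 16.7
sand px [283.6 292.8] bbox [248 261  72  64] z 60.5 ell [642.8 159. ] [30.8 31.2] circ [642.8 159. ] 15.9
```

View pics/w5.png

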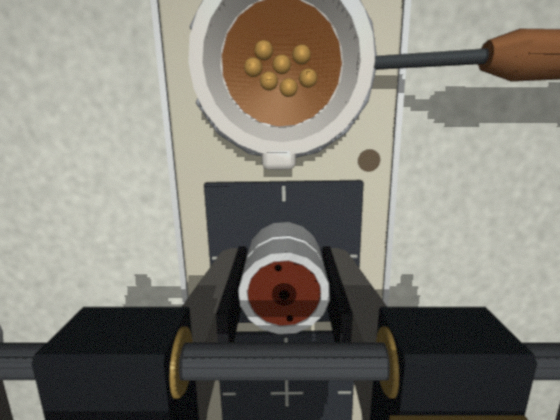

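Request:
send_rows(
  linear=[
    [0,0,0],
    [0,0,0],
    [0,0,0],
    [0,0,-20],
    [0,0,-30],
  ],
  dr=[
    [0,0,0],
    [0,0,0],
    [0,0,0],
    [0,0,0],
    [0,0,0],
  ],
  jaw=[44,70,70,70,70],
)

```text
t: 8.7
eef_pos: [640.6, 159.6, 85.0]
tcp_rot: [-2.218, -2.221, 0.006]
force: [0.3, -0.8, 0.3]
grip_width: 70.1
```

Request:
send_rows(
  linear=[
    [0,0,-45],
    [-20,-20,-45],
    [-20,-20,-20],
    [0,0,0],
    [0,0,0],
  ],
  dr=[
    [0,0,0],
    [0,0,0],
    [0,0,0],
    [0,0,0],
    [0,0,0],
  ],
  jaw=[70,70,70,70,70],
)

```text
t: 9.2
eef_pos: [603.6, 120.7, 194.4]
tcp_rot: [2.221, 2.221, 0.001]
force: [0.6, -0.4, 0.1]
grip_width: 70.5
```

```bash
python3 - <<'E'
from h import *
p,d,info,W=wlook("w6")
E
```

```text
t 9.2 tcp [603.6 120.7 194.4] yawx 90.0 rot [2.221e+00 2.221e+00 1.000e-03]
sand px [327.5  34.3] bbox [297   0  63  72] z 25.6 ell [641.5 257.8] [52.1 54.6] circ [641.5 258.4] 28.3
sand px [495.7  29.9] bbox [432  16 128  28] z 52.3 ell [770.9 257.5] [ 18.7 114.2] circ [770.3 255.4] 49.5
sand px [91.9 90.8] bbox [80 79 25 25] z 4.2 ell [422.  214.9] [20.8 21.6] circ [422.2 214.9] 11.4
sand px [329.8 157.1] bbox [312 139  37  37] z 60.5 ell [642.6 159.2] [30.  30.2] circ [642.6 159.2] 15.5
sand px [ 97.8 223.4] bbox [ 77 204  43  40] z 50.6 ell [434.   97.5] [37.5 37.9] circ [434.1  97.5] 19.4
tile [642.5 159. ] [81.7 81.4  0.9] (281, 107, 89, 88)
```

View pics/w6.png

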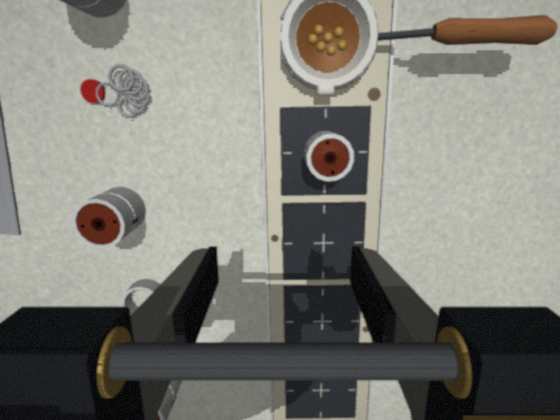

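Request:
send_rows(
  linear=[
    [-5,-40,0],
    [-5,-42,10],
    [-6,-42,20],
    [-6,-35,30],
    [0,-9.5,20],
  ],
  dr=[
    [0,0,0],
    [0,0,0],
    [0,0,0],
    [0,0,0],
    [0,0,0],
  ],
  jaw=[74,74,74,74,74],
)

```text
t: 9.75
eef_pos: [430.1, 98.4, 111.5]
tcp_rot: [-2.216, -2.222, 0.008]
force: [0.1, -0.1, 0.5]
grip_width: 73.9
```

Request:
send_rows(
  linear=[
    [0,0,0],
    [0,0,0],
  ],
  dr=[
    [0,0,0],
    [0,0,0],
  ],
  jaw=[74,74],
)

```text
t: 9.95
eef_pos: [435.7, 100.0, 113.9]
tcp_rot: [-2.218, -2.223, -0.0]
force: [1.2, 0.1, 0.6]
grip_width: 74.3
```

```bash
python3 - <<'E'
from h import *
p,d,info,W=wlook("w7")
E
```

```text
t 9.95 tcp [435.7 100.  113.9] yawx 90.1 rot [-2.218 -2.223 -0.   ]
sand px [263.8  54.6] bbox [249  38  31  34] z 3.9 ell [421.5 214.7] [20.9 21.5] circ [421.7 214.7] 11.1
sand px [281.6 231.2] bbox [253 204  58  55] z 50.4 ell [434.5  97.4] [38.4 38.7] circ [434.4  97.4] 19.7
```

View pics/w7.png

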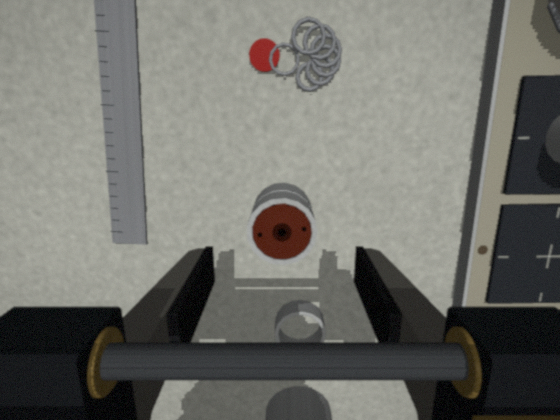

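Request:
send_rows(
  linear=[
    [-1,0,30],
    [0,0,36],
    [0,0,24],
    [0,0,6],
    [0,0,0],
  ],
  dr=[
    [0,0,0],
    [0,0,0],
    [0,0,0],
    [0,0,0],
    [0,0,0],
  ],
  jaw=[74,74,74,74,74],
)

```text
t: 10.5
eef_pos: [435.8, 98.6, 18.0]
tcp_rot: [-2.22, -2.222, -0.0]
force: [1.2, 0.4, 0.4]
grip_width: 74.0
```

Request:
send_rows(
  linear=[
    [0,0,0],
    [0,0,0],
    [0,0,0],
    [0,0,0],
    [0,0,0],
  ],
  dr=[
    [0,0,0],
    [0,0,0],
    [0,0,0],
    [0,0,0],
    [0,0,0],
  ],
  jaw=[74,52,48,40,36],
  grip_force=18,
)

```text
t: 11.0
eef_pos: [435.1, 97.9, 18.6]
tcp_rot: [2.22, 2.222, 0.0]
force: [-0.8, -0.2, 5.9]
grip_width: 47.7
```

Request:
send_rows(
  linear=[
    [0,0,-8],
    [0,0,-25],
    [0,0,-40],
    [-5,20,-35],
    [-6,35,-12],
  ],
  dr=[
    [0,0,0],
    [0,0,0],
    [0,0,0],
    [0,0,0],
    [0,0,0],
  ],
  jaw=[36,36,36,36,36],
)

```text
t: 11.5
eef_pos: [490.3, 87.7, 141.9]
tcp_rot: [2.216, 2.223, 0.004]
force: [1.9, 0.6, -1.3]
grip_width: 47.7
```

Request:
send_rows(
  linear=[
    [-6,42,0],
    [-6,42,0],
    [-6,42,0],
    [-2,24,15],
    [0,4,30],
  ],
  dr=[
    [0,0,0],
    [0,0,0],
    [0,0,0],
    [0,0,0],
    [0,0,0],
  ],
  jaw=[36,36,36,36,36],
)

```text
t: 12.0
eef_pos: [648.6, 66.4, 94.7]
tcp_rot: [2.221, 2.217, 0.008]
force: [0.3, -0.2, -2.8]
grip_width: 47.3
```

Request:
send_rows(
  linear=[
    [0,0,20],
    [0,0,0],
    [0,0,0],
  ],
  dr=[
    [0,0,0],
    [0,0,0],
    [0,0,0],
  ],
  jaw=[36,36,36],
)

```text
t: 12.3
eef_pos: [643.7, 67.4, 73.3]
tcp_rot: [-2.22, -2.222, 0.0]
force: [0.3, -0.1, -1.2]
grip_width: 48.0
```

```bash
python3 - <<'E'
from h import *
p,d,info,W=wlook("w8")
E
```

```text
t 12.3 tcp [643.7  67.4  73.3] yawx 90.1 rot [-2.22  -2.222  0.   ]
sand px [281.1  75.3] bbox [248  39  67  73] z 60.5 ell [642.8 159.3] [31.  31.4] circ [642.8 159.3] 16.0
sand px [283.6 301.7] bbox [236 261  96  82] z 105.0 ell [644.1  66.9] [38.5 39.5] circ [644.   66.8] 20.0
```

View pics/w8.png

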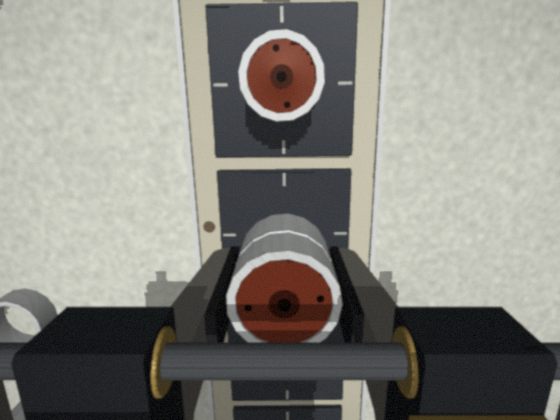

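Request:
send_rows(
  linear=[
    [0,0,12],
    [0,0,14],
    [0,0,5],
    [0,0,1],
    [0,0,0],
  ],
  dr=[
    [0,0,0],
    [0,0,0],
    [0,0,0],
    [0,0,0],
    [0,0,0],
  ],
  jaw=[36,36,36,36,36],
)

```text
t: 12.85
eef_pos: [643.8, 67.3, 40.8]
tcp_rot: [-2.22, -2.222, 0.0]
force: [-0.3, 1.0, -1.2]
grip_width: 47.8
```

```bash
python3 - <<'E'
from h import *
from rig import manip
p,d,info,W=wlook("w9")
for uv in((285,180),(229,234),(340,234)): pass
s=manip.sense(); print(s["eef_pos"],s["force"])
E
```

```text
t 12.85 tcp [643.8  67.3  40.8] yawx 90.1 rot [-2.22  -2.222  0.   ]
sand px [279.9  66.8] bbox [238  22  85  91] z 60.5 ell [642.8 159.3] [31.3 31.6] circ [642.8 159.3] 16.0
sand px [283.6 301.7] bbox [236 260  96  83] z 72.5 ell [644.2  66.8] [38.6 39.4] circ [644.1  66.8] 20.0
[644.08661223  67.33997506  41.14836875] [-0.34116552  0.31031082 -1.59914465]
```

View pics/w9.png

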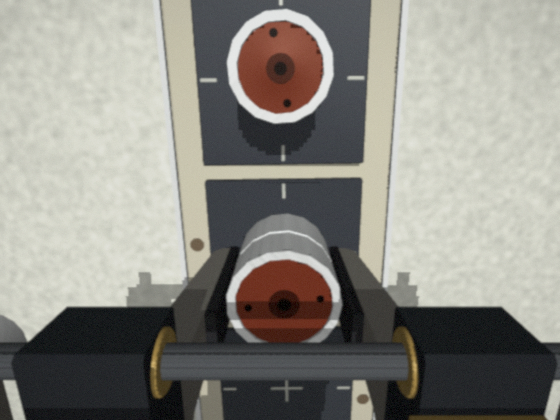

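Request:
send_rows(
  linear=[
    [0,0,1],
    [0,0,0.8],
    [0,0,0.7],
    [0,0,0],
  ],
  dr=[
    [0,0,0],
    [0,0,0],
    [0,0,0],
    [0,0,0],
  ],
  jaw=[36,36,36,36],
)

```text
t: 13.3
eef_pos: [644.1, 67.2, 38.7]
tcp_rot: [2.22, 2.222, 0.0]
force: [-0.5, -0.1, -0.9]
grip_width: 47.7
```

Request:
send_rows(
  linear=[
    [0,0,0.7],
    [0,0,0.5],
    [0,0,0],
  ],
  dr=[
    [0,0,0],
    [0,0,0],
    [0,0,0],
  ],
  jaw=[36,36,36],
)

```text
t: 13.6
eef_pos: [644.1, 67.2, 38.7]
tcp_rot: [2.22, 2.222, -0.0]
force: [-3.9, -1.0, 6.8]
grip_width: 47.6
```

Request:
send_rows(
  linear=[
    [0,0,0],
    [0,0,0],
    [0,0,0],
    [0,0,-20],
    [0,0,-35],
  ],
  dr=[
    [0,0,0],
    [0,0,0],
    [0,0,0],
    [0,0,0],
    [0,0,0],
  ],
  jaw=[52,76,76,76,76],
)

```text
t: 14.1
eef_pos: [642.0, 66.8, 90.2]
tcp_rot: [-2.218, -2.22, 0.007]
force: [0.3, 0.3, 0.7]
grip_width: 75.9
```

Request:
send_rows(
  linear=[
    [0,0,-45],
    [0,-20,-45],
    [0,-20,-20],
    [0,0,0],
    [0,0,0],
  ],
  dr=[
    [0,0,0],
    [0,0,0],
    [0,0,0],
    [0,0,0],
    [0,0,0],
  ],
  jaw=[76,76,76,76,76],
)

```text
t: 14.6
eef_pos: [604.2, 66.8, 202.5]
tcp_rot: [2.22, 2.221, 0.0]
force: [-0.1, -1.1, -0.3]
grip_width: 75.9
```

```bash
python3 - <<'E'
from h import *
p,d,info,W=wlook("w10")
E
```

```text
t 14.6 tcp [604.2  66.8 202.5] yawx 90.0 rot [2.22  2.221 0.   ]
sand px [87.2 29.8] bbox [75 17 25 27] z 4.1 ell [422.  214.8] [20.8 21.8] circ [422.1 214.5] 11.4
sand px [330.4  89.6] bbox [312  70  38  40] z 60.4 ell [642.7 159.2] [30.  30.4] circ [642.7 159.3] 15.5
sand px [329.9 201.9] bbox [308 181  45  43] z 70.4 ell [644.3  66.8] [37.9 38.1] circ [644.3  66.8] 19.5
tile [644.1  67.2] [81.5 82.3  0.8] (283, 147, 83, 82)
tile [643.4 158.4] [82.  81.2 90. ] (282, 45, 89, 94)
```

View pics/w10.png

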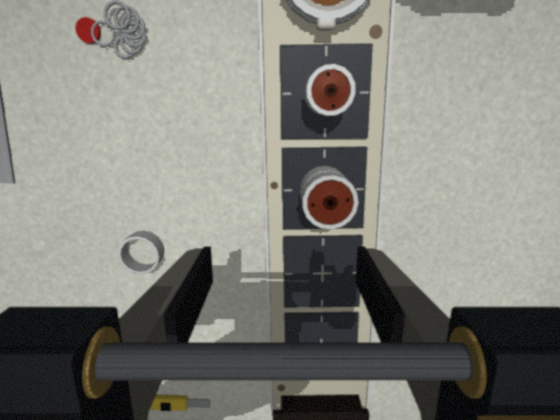

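Request:
send_rows(
  linear=[
    [25,-18,0],
    [38,-26,0],
    [38,-26,0],
    [38,-26,0],
    [38,-26,0],
  ],
  dr=[
    [0,0,0],
    [0,0,0],
    [0,0,0],
    [0,0,0],
    [0,0,0],
  ],
  jaw=[82,82,82,82,82],
)

```text
t: 15.15
eef_pos: [480.7, 245.0, 200.6]
tcp_rot: [-2.22, -2.22, 0.003]
force: [-0.5, 0.3, -0.2]
grip_width: 82.1
```

Request:
send_rows(
  linear=[
    [38,-26,20],
    [23,-19,25],
    [0,0,25],
    [0,0,5],
    [0,0,0],
  ],
  dr=[
    [0,0,0],
    [0,0,0],
    [0,0,0],
    [0,0,0],
    [0,0,0],
  ],
  jaw=[82,82,82,82,82],
)

```text
t: 15.65
eef_pos: [436.6, 304.0, 125.7]
tcp_rot: [-2.22, -2.221, 0.006]
force: [0.6, -0.8, 0.0]
grip_width: 82.2
```

```bash
python3 - <<'E'
from h import *
p,d,info,W=wlook("w11")
E
```

```text
t 15.65 tcp [436.6 304.  125.7] yawx 90.0 rot [-2.22  -2.221  0.006]
sand px [285.5 223. ] bbox [251 190  70  67] z 60.4 ell [437.9 306.3] [46.6 46.6] circ [437.8 306.3] 23.8
sand px [533.1 268.5] bbox [504 239  56  60] z 25.3 ell [640.5 255.1] [46.2 54.6] circ [643.5 255.5] 27.6
sand px [267.2 299.2] bbox [256 288  24  23] z 3.9 ell [421.4 215.7] [20.4 22.4] circ [421.8 215.7] 11.5
```

View pics/w11.png

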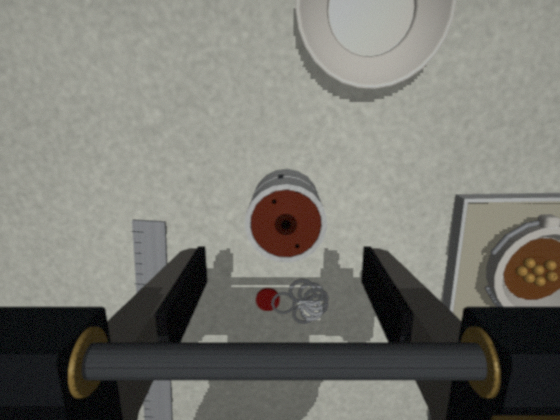

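Request:
send_rows(
  linear=[
    [1.5,0.5,30],
    [0,0,36],
    [0,0,26],
    [0,0,7],
    [0,0,0],
  ],
  dr=[
    [0,0,0],
    [0,0,0],
    [0,0,0],
    [0,0,0],
    [0,0,0],
  ],
  jaw=[82,82,82,82,82],
)

```text
t: 16.2
eef_pos: [438.0, 306.0, 28.5]
tcp_rot: [-2.222, -2.221, 0.001]
force: [-0.2, 0.0, -0.1]
grip_width: 81.9
```

Request:
send_rows(
  linear=[
    [0,0,0],
    [0,0,0],
    [0,0,0],
    [0,0,0],
    [0,0,0],
  ],
  dr=[
    [0,0,0],
    [0,0,0],
    [0,0,0],
    [0,0,0],
    [0,0,0],
  ],
  jaw=[82,60,55,48,44],
  grip_force=25,
)

```text
t: 16.7
eef_pos: [437.6, 306.5, 29.1]
tcp_rot: [2.22, 2.222, 0.001]
force: [-0.3, -1.0, 3.4]
grip_width: 55.9
```

Request:
send_rows(
  linear=[
    [0,0,-8],
    [0,0,-28],
    [0,0,-45],
    [-10,5,-40],
    [-30,18,-20],
  ],
  dr=[
    [0,0,0],
    [0,0,0],
    [0,0,0],
    [0,0,0],
    [0,0,0],
  ],
  jaw=[44,44,44,44,44],
)

```text
t: 17.2
eef_pos: [459.3, 270.4, 173.3]
tcp_rot: [-2.212, -2.23, -0.008]
force: [0.9, 0.3, -2.8]
grip_width: 55.3
```

Request:
send_rows(
  linear=[
    [-38,24,0],
    [-38,24,0],
    [-38,24,0],
    [-38,24,0],
    [-38,24,0],
  ],
  dr=[
    [0,0,0],
    [0,0,0],
    [0,0,0],
    [0,0,0],
    [0,0,0],
  ],
  jaw=[44,44,44,44,44],
)

```text
t: 17.7
eef_pos: [580.6, 74.6, 169.4]
tcp_rot: [-2.22, -2.222, 0.001]
force: [1.2, 0.9, -4.4]
grip_width: 55.7
```

Request:
send_rows(
  linear=[
    [-38,24,0],
    [-38,24,0],
    [-25,17,10],
    [0,0,25],
    [0,0,20],
  ],
  dr=[
    [0,0,0],
    [0,0,0],
    [0,0,0],
    [0,0,0],
    [0,0,0],
  ],
  jaw=[44,44,44,44,44],
)

```text
t: 18.2
eef_pos: [645.1, -26.3, 112.9]
tcp_rot: [-2.223, -2.218, 0.002]
force: [0.0, 0.2, -3.5]
grip_width: 55.8
```

Request:
send_rows(
  linear=[
    [0,0,10],
    [0,0,0],
    [0,0,0],
  ],
  dr=[
    [0,0,0],
    [0,0,0],
    [0,0,0],
  ],
  jaw=[44,44,44],
)

```text
t: 18.5
eef_pos: [645.9, -24.0, 105.1]
tcp_rot: [2.22, 2.223, 0.001]
force: [0.0, 0.9, -3.1]
grip_width: 55.9
```

```bash
python3 - <<'E'
from h import *
p,d,info,W=wlook("w12")
E
```

```text
t 18.5 tcp [645.9 -24.  105.1] yawx 90.1 rot [2.220e+00 2.223e+00 1.000e-03]
sand px [280.4  80.9] bbox [243  42  76  79] z 70.5 ell [644.5  66.9] [38.9 39. ] circ [644.4  67. ] 19.8
sand px [283.6 298.1] bbox [227 250 114  93] z 136.4 ell [646.3 -23.3] [44.5 48.1] circ [646.4 -24.3] 24.0
```

View pics/w12.png

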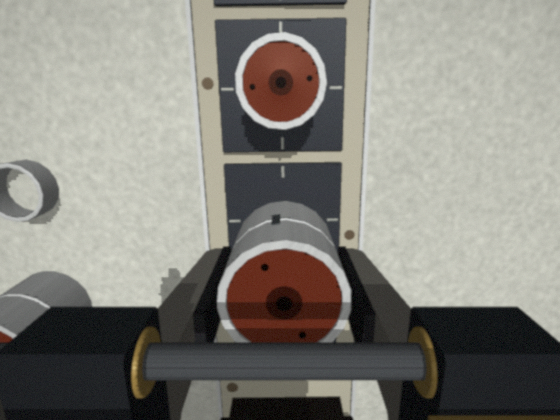

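```bash
python3 - <<'E'
from h import *
from rig import manip
info=manip.camera_info("wrist"); s=manip.sense(); print(s["t"],s["eef_pos"])
for uv in((282.5,172),(235,220.5),(332,219),(223,163),(340,163)): print(uv,np.round(onz(info,uv,20),1))
print(onz(info,(284,303),136.5), onz(info,(281.5,82),70.5))
E
```

```text
18.55 [646.32741872 -24.04203449 105.64392533]
(282.5, 172) [645.8  10.4  20. ]
(235, 220.5) [610.7 -25.7  20. ]
(332, 219) [682.3 -24.5  20. ]
(223, 163) [603.9  16.8  20. ]
(340, 163) [686.4  16.9  20. ]
[646.81735332 -24.87235265 136.5       ] [645.47778071  66.99022671  70.5       ]
```

Request:
send_rows(
  linear=[
    [-0.3,-0.4,15],
    [0,0,22],
    [0,0,12],
    [0,0,4],
    [0,0,0],
  ],
  dr=[
    [0,0,0],
    [0,0,0],
    [0,0,0],
    [0,0,0],
    [0,0,0],
  ],
  jaw=[44,44,44,44,44],
)

```text
t: 19.05
eef_pos: [645.0, -24.6, 50.9]
tcp_rot: [-2.22, -2.222, 0.001]
force: [0.1, 0.3, -2.7]
grip_width: 55.3
```

Request:
send_rows(
  linear=[
    [0,0,1],
    [0,0,0],
    [0,0,0.7],
    [0,0,0],
  ],
  dr=[
    [0,0,0],
    [0,0,0],
    [0,0,0],
    [0,0,0],
  ],
  jaw=[44,44,44,44],
)

```text
t: 19.45
eef_pos: [645.5, -24.8, 50.2]
tcp_rot: [2.22, 2.222, 0.001]
force: [-1.2, -0.1, -3.2]
grip_width: 55.4
```

Request:
send_rows(
  linear=[
    [0,0,0.7],
    [0,0,0.5],
    [0,0,0],
    [0,0,0],
  ],
  dr=[
    [0,0,0],
    [0,0,0],
    [0,0,0],
    [0,0,0],
  ],
  jaw=[44,44,44,44],
)

```text
t: 19.85
eef_pos: [645.4, -24.8, 49.1]
tcp_rot: [2.22, 2.222, 0.0]
force: [-2.7, -0.9, 2.7]
grip_width: 55.6
```

```bash
python3 - <<'E'
from h import *
from rig import manip
p,d,info,W=wlook("w13")
print(manip.sense()["force"])
E
```

```text
t 19.85 tcp [645.4 -24.8  49.1] yawx 90.1 rot [2.22  2.222 0.   ]
sand px [280.2  66. ] bbox [227   9 107 115] z 70.5 ell [644.5  66.9] [39.4 39.5] circ [644.4  67. ] 20.0
sand px [283.6 298.1] bbox [227 250 114  93] z 80.4 ell [645.8 -24.1] [44.4 48. ] circ [645.8 -25. ] 23.9
[-2.63406557 -0.80261806  3.33994678]
```

Request:
send_rows(
  linear=[
    [0,0,0],
    [0,0,0],
    [0,0,0],
    [0,0,-20],
    [0,0,-35],
  ],
  dr=[
    [0,0,0],
    [0,0,0],
    [0,0,0],
    [0,0,0],
    [0,0,0],
  ],
  jaw=[60,84,84,84,84],
)

```text
t: 20.4
eef_pos: [643.4, -24.8, 101.5]
tcp_rot: [-2.217, -2.22, 0.005]
force: [-0.1, 0.3, -0.3]
grip_width: 84.2
```

Request:
send_rows(
  linear=[
    [0,0,-45],
    [0,-20,-45],
    [-15,-20,-20],
    [0,0,0],
    [0,0,0],
  ],
  dr=[
    [0,0,0],
    [0,0,0],
    [0,0,0],
    [0,0,0],
    [0,0,0],
  ],
  jaw=[84,84,84,84,84],
)

```text
t: 20.9
eef_pos: [605.4, -40.3, 213.8]
tcp_rot: [2.221, 2.22, 0.001]
force: [-0.2, -0.5, -1.2]
grip_width: 83.9
```

```bash
python3 - <<'E'
from h import *
p,d,info,W=wlook("w14")
E
```

```text
t 20.9 tcp [605.4 -40.3 213.8] yawx 90.0 rot [2.221e+00 2.220e+00 1.000e-03]
sand px [331.3  70.1] bbox [308  45  48  51] z 70.4 ell [644.4  67. ] [38.1 38.3] circ [644.4  66.9] 19.5
sand px [330.4 183.8] bbox [304 157  54  54] z 80.4 ell [645.7 -24.9] [45.9 46.1] circ [645.6 -24.9] 23.5
sand px [118.9 267.6] bbox [ 90 242  59  52] z 70.5 ell [ 449.5 -107.8] [53.3 54. ] circ [ 449.7 -108.1] 27.7
tile [ 646.4 -115.9] [82.1 84.5  0.8] (284, 218, 77, 73)
tile [645.2 -25. ] [81.6 81.9  0.9] (282, 131, 83, 81)
```

View pics/w14.png

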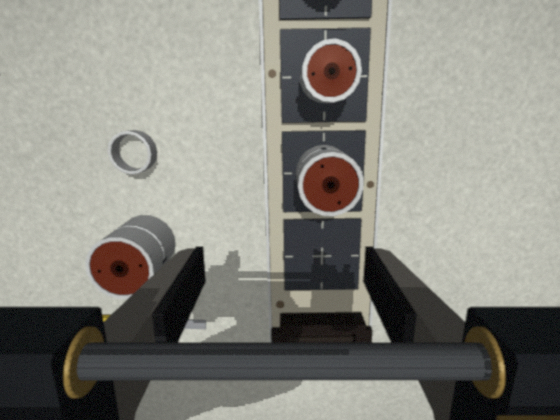

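Request:
send_rows(
  linear=[
    [-17,-38,0],
    [-17,-40,5],
    [-17,-40,25],
    [-16,-32,30],
    [0,-6,15],
  ],
  dr=[
    [0,0,0],
    [0,0,0],
    [0,0,0],
    [0,0,0],
    [0,0,0],
  ],
  jaw=[91,91,91,91,91],
)

```text
t: 21.45
eef_pos: [444.1, -108.4, 135.2]
tcp_rot: [-2.22, -2.215, 0.008]
force: [0.7, 0.7, 0.5]
grip_width: 90.6
```

Request:
send_rows(
  linear=[
    [0,0,5],
    [0,0,0],
    [0,0,0],
  ],
  dr=[
    [0,0,0],
    [0,0,0],
    [0,0,0],
  ],
  jaw=[91,91,91],
)

```text
t: 21.75
eef_pos: [451.0, -106.1, 133.9]
tcp_rot: [2.219, 2.224, 0.002]
force: [-0.6, -0.4, -0.4]
grip_width: 91.2
```

```bash
python3 - <<'E'
from h import *
p,d,info,W=wlook("w15")
E
```

```text
t 21.75 tcp [ 451.  -106.1  133.9] yawx 90.1 rot [2.219e+00 2.224e+00 2.000e-03]
sand px [281.7 229.4] bbox [241 191  82  77] z 70.4 ell [ 450.  -107.8] [54.5 54.8] circ [ 449.9 -107.9] 27.8
sand px [181.5 393.7] bbox [137 380  90  28] z 6.0 ell [ 347.6 -304.1] [  9.2 146.1] circ [ 348.9 -305.5] 45.7
tile [ 644.2 -116. ] [83.5 83.8  1.1] (462, 170, 98, 98)
```

View pics/w15.png

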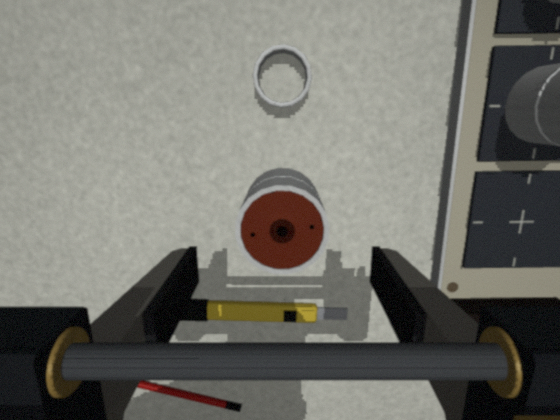

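Request:
send_rows(
  linear=[
    [-1,-0.5,28],
    [0,0,36],
    [0,0,27],
    [0,0,8],
    [0,0,0],
  ],
  dr=[
    [0,0,0],
    [0,0,0],
    [0,0,0],
    [0,0,0],
    [0,0,0],
  ],
  jaw=[91,91,91,91,91],
)

```text
t: 22.3
eef_pos: [449.2, -107.3, 34.3]
tcp_rot: [-2.218, -2.223, 0.0]
force: [-0.5, -0.3, 0.5]
grip_width: 91.1
```

Request:
send_rows(
  linear=[
    [0,0,0],
    [0,0,0],
    [0,0,0],
    [0,0,0],
    [0,0,0],
  ],
  dr=[
    [0,0,0],
    [0,0,0],
    [0,0,0],
    [0,0,0],
    [0,0,0],
  ],
  jaw=[91,68,63,56,52],
  grip_force=32,
)

```text
t: 22.8
eef_pos: [449.4, -108.1, 35.2]
tcp_rot: [2.22, 2.221, 0.001]
force: [-0.2, -0.7, 5.4]
grip_width: 63.9
```

Request:
send_rows(
  linear=[
    [0,0,-8],
    [0,0,-28],
    [0,0,-40],
    [0,10,-40],
    [0,28,-4],
  ],
  dr=[
    [0,0,0],
    [0,0,0],
    [0,0,0],
    [0,0,0],
    [0,0,0],
  ],
  jaw=[52,52,52,52,52],
)

```text
t: 23.3
eef_pos: [487.7, -108.6, 159.3]
tcp_rot: [2.217, 2.218, 0.002]
force: [1.1, -0.8, -2.6]
grip_width: 63.6
```

Request:
send_rows(
  linear=[
    [-2,40,0],
    [-3,40,0],
    [-3,40,0],
    [-1,28,0],
    [0,11.5,15],
  ],
  dr=[
    [0,0,0],
    [0,0,0],
    [0,0,0],
    [0,0,0],
    [0,0,0],
  ],
  jaw=[52,52,52,52,52],
)

```text
t: 23.8
eef_pos: [649.8, -116.6, 140.9]
tcp_rot: [2.219, 2.221, 0.005]
force: [0.0, 1.0, -3.7]
grip_width: 63.6
```

Request:
send_rows(
  linear=[
    [0,0,20],
    [0,0,0],
    [0,0,0],
    [0,0,0],
  ],
  dr=[
    [0,0,0],
    [0,0,0],
    [0,0,0],
    [0,0,0],
  ],
  jaw=[52,52,52,52],
)

```text
t: 24.2
eef_pos: [646.6, -116.8, 120.7]
tcp_rot: [2.22, 2.222, 0.001]
force: [0.2, -0.3, -3.9]
grip_width: 63.8
```

```bash
python3 - <<'E'
from h import *
p,d,info,W=wlook("w16")
E
```

```text
t 24.2 tcp [ 646.6 -116.8  120.7] yawx 90.0 rot [2.220e+00 2.222e+00 1.000e-03]
sand px [281.5  79.1] bbox [238  32  88  95] z 80.4 ell [645.8 -24.7] [46.9 47.1] circ [645.6 -24.8] 24.0
sand px [283.6 296.4] bbox [215 243 138 100] z 155.8 ell [ 647.  -113.3] [47.  57.7] circ [ 646.9 -116.4] 28.0
```

View pics/w16.png

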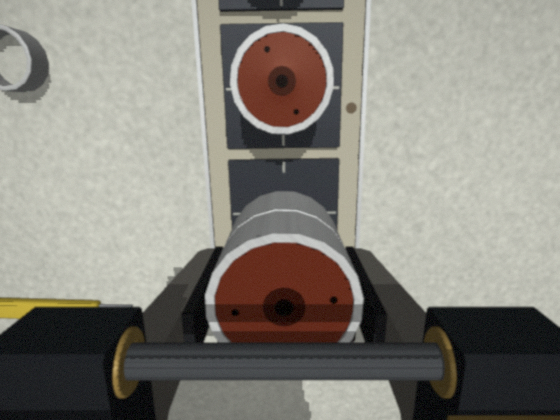

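```bash
python3 - <<'E'
from h import *
from rig import manip
info=manip.camera_info("wrist"); s=manip.sense(); print(s["t"],s["eef_pos"])
for uv in((283.5,167),(235,213),(333,212),(228.5,159),(340,159)): print(uv,np.round(onz(info,uv,20),1))
print(onz(info,(284,308),155.8))
E
```

```text
24.25 [ 646.82390443 -116.87425162  120.97184491]
(283.5, 167) [647.  -81.3  20. ]
(235, 213) [ 609.2 -117.3   20. ]
(333, 212) [ 685.6 -116.5   20. ]
(228.5, 159) [606.  -75.3  20. ]
(340, 159) [689.2 -75.3  20. ]
[ 647.30929812 -117.61163155  155.8       ]
```

Request:
send_rows(
  linear=[
    [0,0,15],
    [0,0,25],
    [0,0,15],
    [0,0,6],
    [0,0,2],
  ],
  dr=[
    [0,0,0],
    [0,0,0],
    [0,0,0],
    [0,0,0],
    [0,0,0],
  ],
  jaw=[52,52,52,52,52],
)

```text
t: 24.75
eef_pos: [646.0, -116.6, 55.7]
tcp_rot: [-2.22, -2.222, 0.001]
force: [-0.0, -0.3, -3.7]
grip_width: 63.6
```

Request:
send_rows(
  linear=[
    [0,0,0],
    [0,0,0.7],
    [0,0,0],
  ],
  dr=[
    [0,0,0],
    [0,0,0],
    [0,0,0],
  ],
  jaw=[52,52,52],
)

```text
t: 25.05
eef_pos: [647.0, -116.8, 56.8]
tcp_rot: [2.22, 2.222, 0.001]
force: [-0.5, -0.4, -3.1]
grip_width: 63.6
```

Request:
send_rows(
  linear=[
    [0,0,0.7],
    [0,0,0.6],
    [0,0,0.5],
    [0,0,0],
  ],
  dr=[
    [0,0,0],
    [0,0,0],
    [0,0,0],
    [0,0,0],
  ],
  jaw=[52,52,52,52],
)

```text
t: 25.45
eef_pos: [646.7, -116.8, 55.3]
tcp_rot: [2.22, 2.222, -0.0]
force: [-2.6, -0.2, 4.9]
grip_width: 63.2
```

Request:
send_rows(
  linear=[
    [0,0,0],
    [0,0,0],
    [0,0,0],
    [0,0,0],
    [0,0,-20],
  ],
  dr=[
    [0,0,0],
    [0,0,0],
    [0,0,0],
    [0,0,0],
    [0,0,0],
  ],
  jaw=[68,90,90,90,90],
)

```text
t: 25.95
eef_pos: [644.4, -116.6, 71.6]
tcp_rot: [-2.217, -2.22, 0.005]
force: [-0.3, -0.3, 0.3]
grip_width: 90.0
```

Request:
send_rows(
  linear=[
    [0,0,-35],
    [0,0,-45],
    [-20,-30,-45],
    [-40,-40,0],
    [-40,-40,0],
  ],
  dr=[
    [0,0,0],
    [0,0,0],
    [0,0,0],
    [0,0,0],
    [0,0,0],
  ],
  jaw=[90,90,90,90,90],
)

```text
t: 26.45
eef_pos: [549.9, -205.2, 194.8]
tcp_rot: [2.216, 2.223, 0.002]
force: [0.0, -0.7, -0.5]
grip_width: 89.8
```

Request:
send_rows(
  linear=[
    [0,-20,0],
    [0,0,0],
    [0,0,0],
  ],
  dr=[
    [0,0,0],
    [0,0,0],
    [0,0,0],
  ],
  jaw=[90,90,90],
)

```text
t: 26.75
eef_pos: [530.5, -204.6, 193.6]
tcp_rot: [2.219, 2.222, 0.001]
force: [0.1, -0.4, 0.9]
grip_width: 90.2
```

```bash
python3 - <<'E'
from h import *
from rig import manip
p,d,info,W=wlook("w17")
for n in("top","scene"):
    p,d=manip.capture(n); p=p[:,:,::-1].copy(); cv2.imwrite(f"pics/{n}1.png",p)
    it=manip.camera_info(n); W=world(it,d); hsv=cv2.cvtColor(p,cv2.COLOR_BGR2HSV)
    m=((hsv[...,0]<12)|(hsv[...,0]>170))&(hsv[...,1]>110)&(hsv[...,2]>40)
    N,l,s,c=cv2.connectedComponentsWithStats(m.astype(np.uint8))
    for i in range(1,N):
        if s[i,4]>20:
            w=np.median(W[l==i],0)
            if 600<w[0]<690 and 50<w[2]<100: print(n,np.round(c[i],1),np.round(w,1))
    if n=="top": a=p[130:260,130:420]
    else: b=p[140:270,140:430]
cv2.imwrite("pics/final.png",cv2.resize(np.vstack([a,b]),None,fx=2.25,fy=2.25,interpolation=2))
E
```

```text
t 26.75 tcp [ 530.5 -204.6  193.6] yawx 90.1 rot [2.219e+00 2.222e+00 1.000e-03]
sand px [446.4  92.1] bbox [408  52  78  81] z 90.3 ell [ 647.2 -116.4] [54.4 54.7] circ [ 647.2 -116.3] 27.7
sand px [405.4 202.9] bbox [353 182 113  50] z 39.7 ell [ 641.8 -213. ] [ 45.3 100.8] circ [ 647.1 -210. ] 52.0
sand px [ 77.9 268.1] bbox [ 19 251 120  36] z 6.5 ell [ 309.9 -293.4] [  7.1 211.5] circ [ 309.3 -292.3] 64.0
tile [ 645.7 -117.3] [82.7 83.7  1.2] (363, 48, 89, 97)
top [343.4 165.8] [ 645.9 -115.5   91.2]
top [262.4 163.9] [643.6  67.5  70.9]
top [302.5 164.9] [645.2 -24.1  81. ]
top [222.6 163.1] [642.2 160.2  61.2]
scene [218.2 207.4] [ 646.4 -119.4   90.2]
scene [255.2 217.7] [644.9 -27.1  80.1]
scene [293.1 228. ] [643.6  64.3  69.9]
scene [331.7 238.4] [641.2 156.7  59.5]
```

View pics/final.png

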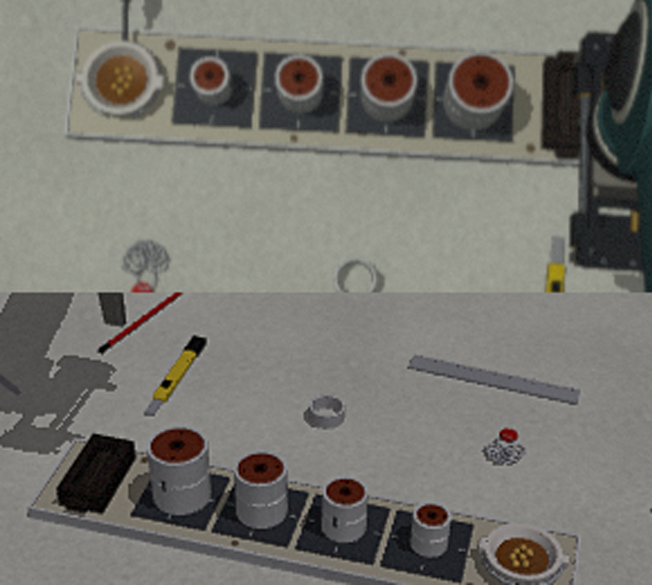

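View pics/w17.png

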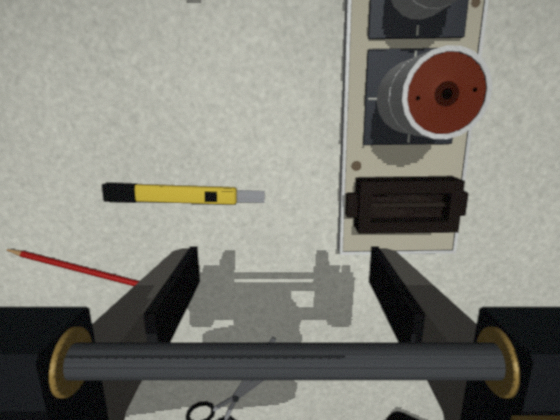

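All four stand centred, in order and upright. In the top view each is within about 0.6 mm of its tile cross, and the gripper is well clear, so I'm handing in.

```bash
python3 -c "
from rig import manip
print(manip.close_job())"
```

```text
the job is handed in; nothing more can be done
None
```

The four flasks stand upright on the four tiles, growing in size from flask1 next to the melting dish (tile1, left end) to flask4 next to the ingot mould (tile4). I set each one down until the wrist force showed it was touching the tile, released it, and handed the job in at about 27 s.

- **Centring:** in the top camera, the flask centres are within about 0.6 mm of the tile crosses. The close wrist views agree to about 0.5 mm for flasks 1–3.
- **Flask4:** the wrist view of flask4 was oblique and read about 1.7 mm off the tile. I trusted the top view there, which reads 0.5 mm.
- **Scene camera:** it shows the same row, order and upright stance, but reads y about 3–4 mm lower than the top view for every flask. It read the flasks the same way before they were moved, so I took it as a calibration bias.
- **Heights:** in the top camera the flask tops read 61, 71, 81 and 91 mm, against 62, 72, 82 and 92 mm expected, so all four are resting on their tiles.

No check showed a flask tilted, dropped or touching the robot. The strongest wrist force I saw in the readings was about 7 N.

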